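Tap the clamping wedge of a split balm-bar mould tight

ROBOT

A 6-joint arm with a two-finger parallel gripper is mounted at the origin on the work surface. World frame = base frame: x ahead of the robot, y to its left, z up, the work surface at z = 0. Lengths are in m, angles in rad, forces in N, time in s.
With the tool pointing down it reaches from about 0.35 to 0.975 m from the base axis. Payload 4.9 kg.
Tool frame: the origin (TCP) lies at the very end of the fingers, on their centre line; the grasp point (between the pads) lies ctrl.grip_point_offset behind it (ctrl.grip_point_offset is the distance from the TCP to the grasp point, in m); z points along the fingers, y is the direction in which the jaws open and shut (so a half turn about z gives the same grasp; the last joint's range is limited). The gripper opens to 85 mm and grips with 20 to 120 N. Pads are 22 mm wide; open, the fingers measure 114 mm over their backs; the gripper's body (76 mm by 85 mm) begins 54 mm behind the grasp point. The pads swing forward as they close: fully open they stand 13 mm farther back than shut.
Start: joints at [-1.42, 0.053, 1.613, -0, 1.476, -0.119], TCP at [0.167, -0.602, 0.231] pointing down, gripper open.
Joint ranges: [-3.01, 3.01], [-1.01, 2.22], [0.06, 2.58], [-1.02, 4.17], [0.09, 2.62], [-3.14, 3.14]. Speed limits (rad/s): [2.57, 2.57, 3.14, 3.14, 3.14, 3.14].

INTERFACE

Orientations are given as a rotation vector (axis times angle).
In Python, from station import ctrl gives the robot as it stands. The module is installed in compiled form; this text tells all that it offers.
- The arm moves only by the shell command python3 -m creep 'ROWS' [FORCE]. ROWS is JSON, a list of rows, each a list of 5 numbers: the closure in counts, from 0 (fully open) to 255 (shut), then the shift along the tool's x, y, z in mm, then the turn about the tool's z in rad. A call has 1 to 12 rows; each row is the pose to reach, as a shift and turn from the pose commanded when the call began, along the tool's axes at that moment; what a row does not reach only later rows make up. A row lasts 1/12 s, in which the tool goes at most 41.7 mm and 7.16 degrees, less where a joint would pass 70% of its speed; a pose out of reach is approached as far as the arm can. A call with a gripper value outside its range is refused whole. The fingers move at their own pace and stop on an object; FORCE is the grip in N (left out, the last holds). Time passes only in rows, so rows that repeat a pose let the fingers close. It gives the time, the measured TCP pose, the force and the opening at its end, in the units of the state.
- ctrl.get_obs(): the state, without advancing time (a new reading comes with each control period).
- ctrl.get_image(name): name is "scene" or "top" or "wrist"; returns the picture (400x640x3 uint8, red, green, blue); there is no depth.
- ctrl.calibration(name): a dict with "fx", "fy", "cx", "cy" (pixels), "R" (3x3) and "t" (3): a world point X has camera coordinates R X + t. Camera axes: x right, y down, z forward; pixel columns grow to the right and rows downward; lengths in m; the calibration is good to about 2 mm. A picture is of the moment at which its call begins: read the wrist's pose just before it. calibration takes no time and is no camera call; for the wrist camera it gives the pose at the moment of the call.
- ctrl.finish_job(): hands the job in, once; it reports no verdict.
Trained networks look in the newest picture that a camera, given by its name, has taken for a name from the list of things; names that differ only in an ending like _2 or _b are one class to them, and where a whole thing is asked for, a point or a joint stands for the part that bears it (a point fixed in the world has none). Each returns a list of dicts, best first, with "conf" (0 to 1); they miss things now and then, are a little off and sometimes report something else, mostly with a low value. They report only what shows in the picture. A call takes as long as a camera call. They do not tell look-alikes from the thing itself.
- ctrl.boxes_of(camera, label): "rect" ([left, top, width, height] in pixels, round what is visible of it).
- ctrl.outline_of(camera, label): "mask" (400x640 bool, what is visible of it) and "rect" ([left, top, width, height] in pixels, round what is visible of it).
The state is a dict: "t": time; "q": joint angles; "dq": joint speeds; "effort": joint torques, N m; "tool_pos": TCP position; "tool_rot": TCP orientation; "contact_force": force on the tool from outside, world axes, zero at the start; "wrist_torque": the same for the moment, N m; "opening": finger opening in m.
Only numpy, scipy, OpenCV 4.12 (cv2) and the standard library are available. Lean on these libraries where they do the work, as an engineer would, in place of code of your own. Each camera call takes 0.05 s, during which the arm holds its last target. There are 200 camera calls.

TASK

Take the rubber mallet from the dark tray and drive the loose wooden wedge further into the clamping frame with at least three separate light, slow taps on its thick end, until it stops advancing and sits tight, so that it keeps the two mould halves pressed together; do not hit or push so hard that the wedge is bruised or the mould crushed. Use only the mallet on the wedge, leave the mould halves and everything else alone, and then lay the mallet back down flat in the tray and let go.

Things in the scene. Friction and masses are not known exactly. Their poses are not given: they have to be found in the camera images.
- frame: Fixed wooden clamping frame; origin under the middle of its board (250 along x; y = -90 to 84; 24 thick). On the board along +x: fixed angled fence (100 long, top 60 above the table, x = -100 to -77), wedge, sliding pressing bar (20 x 120 x 44), two mould halves, back stop; nothing higher than 72 above the table. The wedge is driven along the frame's -y and pushes bar and halves to +x.
- wedge: Loose wooden wedge on the frame's board, 150 along its y, 40 high; 14 thick at the thin end (y = -75), 39 at the thick end (y = +75), straight side at +x. Origin: centre of underside. It stands loosely between fence and bar, thick end out at the frame's +y side. Free it slides with 1 to 4 N; once it bites it hardly moves (about 1 mm per 10 N) and holds by friction. Tight: a 20 N tap no longer advances it.
- wedge_butt (a point): Centre of the wedge's thick end face (39 wide, 40 high), 44 above the table: the face to tap, towards the wedge's -y. It sticks out at least 5 beyond the edge of the board also when tight. A blow or push of more than 50 N on it is too hard: tap at 30 to 40 mm/s and stop at 8 to 12 N; a fast tap (100 mm/s) or pushing on some mm after it bites is too much.
- mould_a: Rear mould half, an aluminium block 45 x 110 x 46 high lying on the frame's board, loose; origin at the centre of its underside. Not to be touched. Pressed against its neighbour with more than 80 N it is crushed.
- mould_b: Front mould half, the same block, on the wedge's side; 1 mm or so apart from the other at the start. Behind the rear half stands the frame's back stop, which is set differently every time by some mm, so how far the wedge goes until it is tight (about 10 to 55 mm) cannot be known beforehand, only felt.
- tray: Fixed dark tray, 360 along its x, 250 along its y, rim 18 high, walls and floor 4 thick; origin at the centre of its underside. The mallet lies in it and comes back into it; two small jars stand in corners of it.
- mallet_grip (a point): Point to grasp on the mallet's handle, half-way up, 18 above the surface the mallet lies on; the point's x runs along the handle to the head, z up. The handle is a bar 22 wide (y) and 24 high (z), from 148 behind (the last 22 are a round end knob, 36 in diameter) to 23 ahead of this point. The mallet weighs 330 g.
- mallet_head (a point): Centre of the mallet's rubber head, 42 ahead of mallet_grip on the handle's line. The head is a block 38 along x, 84 along y (flat striking faces at y = +42 and y = -42), 36 high.
- mallet_end (a point): Centre of the outer end face of the mallet's handle, 148 behind mallet_grip.
- jar1: Small white lidded jar (52 diameter, 42 high) in the tray; a bystander. Origin at the centre of its underside.
- jar2: Another such jar in the tray; a bystander. Origin at the centre of its underside.
- jar3: White lidded jar (60 diameter, 48 high) on the table; a bystander. Origin at the centre of its underside.
- blue_bottle: Small glass bottle (34 diameter, 75 high); a bystander. Origin at the centre of its underside.
- amber_bottle: Brown bottle (52 diameter, 115 high); a bystander. Origin at the centre of its underside.
- beaker: Clear open beaker (64 diameter, 85 high); a bystander. Origin at the centre of its underside.
- spoon: Steel spoon, 170 long, lying on the table; a bystander. Origin at the centre of its underside.
Not all that is in view belongs to the job. What is shaped like the part that bears mallet_grip but purple is not meant. What is shaped like the wedge but blue is not meant.

How it is judged:
By the outcome, as a careful person would: the job done as asked, in the order asked, and still so for the second after the job is handed in, with the robot touching nothing.
It also fails if it takes over 64 s, if anything falls off the work surface, if the arm or the gripper's body presses on something with over 40 N, if the wrist force passes 120 N, or if a joint passes its speed limit or range.

## Working session

There is one attempt and no reset: what is moved stays moved. The work goes in short steps, Python scripts to look and compute and a shell command to move; the robot and the scene stay as the last step left them, time stands still between calls to the robot, and variables do not carry over. Pictures are saved under pics/ and viewed, about 8 in all and at most 12, crops included, and the job is handed in when it is done.

```bash
mkdir -p pics; cat > h.py <<'E'
from station import ctrl
import numpy as np, cv2
from scipy.spatial.transform import Rotation as Ro
def snap(n,f):
    im=ctrl.get_image(n); cv2.imwrite('pics/'+f,im[:,:,::-1]); return im
def ray(cal,u,v,z):
    R=np.array(cal['R']);t=np.array(cal['t'])
    d=R.T@np.array([(u-cal['cx'])/cal['fx'],(v-cal['cy'])/cal['fy'],1]);c=-R.T@t
    return c+d*(z-c[2])/d[2]
def proj(cal,X):
    p=np.array(cal['R'])@np.array(X)+np.array(cal['t']); return [cal['fx']*p[0]/p[2]+cal['cx'],cal['fy']*p[1]/p[2]+cal['cy']]
E
python3 - <<'E'
from h import *
o=ctrl.get_obs();print(o['t'],o['tool_pos'],o['tool_rot'],o['contact_force'],ctrl.grip_point_offset)
snap('top','top1.png');
for l in ['mallet_grip','mallet_head','mallet_end','wedge','wedge_butt','tray','frame']:
    for b in ctrl.boxes_of('top',l): print(l,np.round(b['conf'],2),np.round(b['rect'],1))
snap('scene','sc1.png')
E
```

```text
0.0 [ 0.16649433 -0.60177436  0.23005752] [-3.11098012e+00 -4.22248555e-01  7.14586721e-05] [0.39126198 0.81289238 0.32599015] 0.0187
mallet_grip 0.61 [200.7 142.2  30.3  66.9]
mallet_grip 0.6 [187.3 268.8  61.6  54. ]
mallet_head 0.98 [196.8 143.6  31.7  65.3]
mallet_head 0.73 [422.9 178.4  20.   17.6]
mallet_head 0.69 [185.5 267.   65.2  58.2]
mallet_end 0.85 [198.6 141.4  29.9  67.5]
mallet_end 0.78 [190.1 270.2  61.3  51.5]
wedge 0.85 [309.4 182.7  47.4  18.8]
wedge 0.68 [333.7 235.6  34.5  40.4]
wedge_butt 0.77 [311.5 178.5  43.1  17.9]
wedge_butt 0.59 [331.8 235.5  37.5  38.5]
tray 0.75 [188.2 224.   17.5  12.1]
tray 0.72 [418.8 126.3  35.4  42.6]
tray 0.69 [173.9 121.7  90.2 122.6]
tray 0.56 [271.1 113.7  18.2  20.3]
frame 0.58 [325.3 129.7  64.3  86. ]
```

View pics/top1.png

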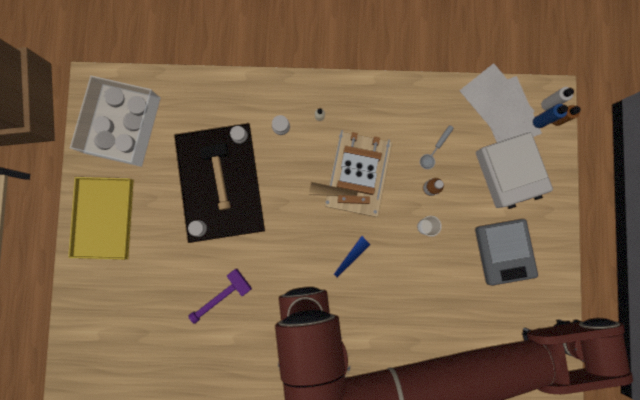

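View pics/sc1.png

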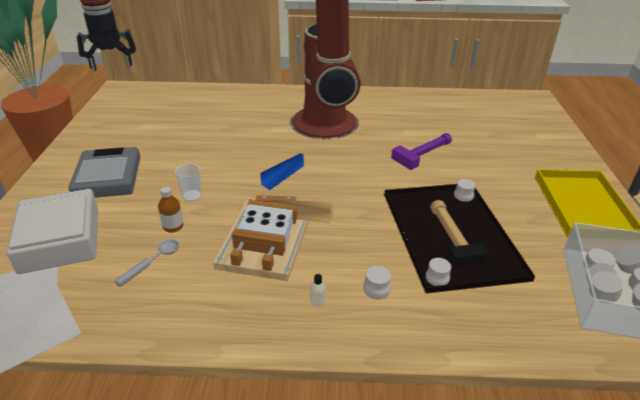

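Candidates: mallet — wooden handle/black head in the dark tray (top 220,180) versus purple mallet (220,297), so I take the tray one. Wedge — wooden one in the frame (333,189) versus the blue one (352,257), so I take the wooden one. Next: a close crop to check, and positions.

```bash
cat >> h.py <<'E'
def rows_to(pos,xdir,o=None):
    "shift (mm, tool axes) and turn to bring TCP to pos, tool down, tool x along angle xdir(rad, world)"
    o=o or ctrl.get_obs(); R=Ro.from_rotvec(o['tool_rot']).as_matrix()
    d=R.T@(np.array(pos)-o['tool_pos'])*1000
    a=np.arctan2(R[1,0],R[0,0]); w=-(xdir-a); w=(w+np.pi)%(2*np.pi)-np.pi
    print('shift',np.round(d,1),'turn',round(w,3),'cur xdir',round(a,3),'q6',round(o['q'][5],2))
E
python3 - <<'E'
from h import *
im=cv2.imread('pics/top1.png'); a=cv2.resize(im[110:250,165:285],None,fx=3.3,fy=3.3,interpolation=2);b=cv2.resize(im[110:250,290:410],None,fx=3.3,fy=3.3,interpolation=2)
cv2.imwrite('pics/c1.png',np.hstack([a,b])); print(a.shape)
c=ctrl.calibration('top')
h=ray(c,215,151,.04);e=ray(c,224,206,.04);print('head',h,'end',e)
ang=np.arctan2(*(h-e)[1::-1]);print(ang)
for p,z in [((311,188),.06),((357,190),.06),((339,131),.024),((391,140),.024),((328,208),.024),((380,215),.024)]: print(p,ray(c,*p,z))
rows_to([.3,.2,.2],0)
E
```

```text
(462, 396, 3)
head [0.65316529 0.33671693 0.04      ] end [0.47684259 0.29940218 0.04      ]
0.20855056582207687
(311, 188) [0.53993753 0.02415155 0.06      ]
(357, 190) [ 0.53768355 -0.12060206  0.06      ]
(339, 131) [ 0.73359676 -0.06084937  0.024     ]
(391, 140) [ 0.70849508 -0.2307813   0.024     ]
(328, 208) [ 0.48092359 -0.03161623  0.024     ]
(380, 215) [ 0.46314457 -0.1988921   0.024     ]
shift [ 342.4 -737.8   31.3] turn 0.27 cur xdir 0.27 q6 -0.12
```

View pics/c1.png

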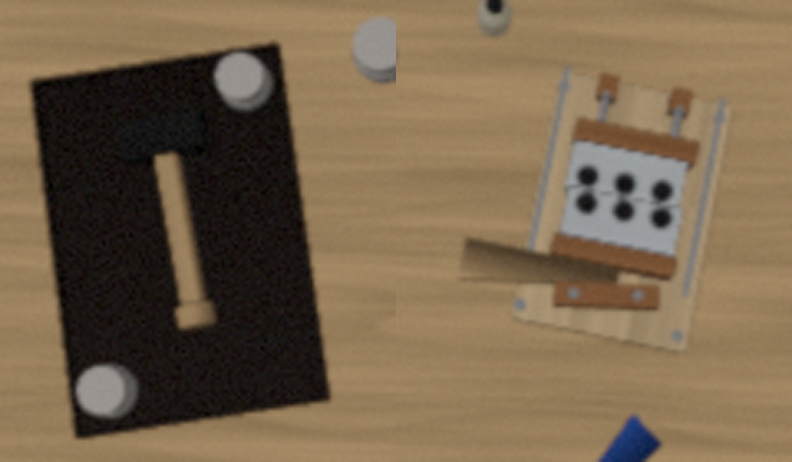

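Crop agrees: wooden mallet, head at about (214,152) and knob at (224,207). The wooden wedge sits between fence and bar, thick end to the left at (311,188). Moving above the handle.

```bash
python3 -m creep '[[0,679,-777,-40,0.06],[0,679,-777,-40,0.06],[0,679,-777,-40,0.06],[0,679,-777,-40,0.06],[0,679,-777,-40,0.06],[0,679,-777,-40,0.06],[0,679,-777,-40,0.06],[0,679,-777,-40,0.06],[0,679,-777,-40,0.06],[0,679,-777,-40,0.06],[0,679,-777,-40,0.06],[0,679,-777,-40,0.06]]' 60; python3 -c "
from h import *
rows_to([.614,.328,.27],.2085)"
```

```text
t: 1.45
tool_pos: [0.3836, -0.1503, 0.2512]
tool_rot: [3.123, 0.328, 0.002]
contact_force: [1.4, -0.7, 0.2]
opening: 0.0853
shift [ 324.8 -419.9  -18.9] turn 0.001 cur xdir 0.209 q6 0.81
```

```bash
python3 -m creep '[[0,325,-420,-19,0],[0,325,-420,-19,0],[0,325,-420,-19,0],[0,325,-420,-19,0],[0,325,-420,-19,0],[0,325,-420,-19,0],[0,325,-420,-19,0],[0,325,-420,-19,0],[0,325,-420,-19,0],[0,325,-420,-19,0],[0,325,-420,-19,0],[0,325,-420,-19,0]]'; python3 - <<'E'
from h import *
rows_to([.614,.328,.27],.2085)
snap('wrist','w1.png');c=ctrl.calibration('wrist');print({k:np.round(v,3).tolist() for k,v in c.items()})
for l in ['mallet_grip','mallet_head','mallet_end']:
    for b in ctrl.boxes_of('wrist',l): print(l,np.round(b['conf'],2),np.round(b['rect'],1))
E
```

```text
t: 2.45
tool_pos: [0.6005, 0.3003, 0.2685]
tool_rot: [3.124, 0.33, 0.0]
contact_force: [1.1, 0.5, 0.7]
opening: 0.0854
shift [ 19.  -24.3  -1.5] turn 0.002 cur xdir 0.21 q6 1.71
{'fx': 321.868, 'fy': 321.868, 'cx': 320.148, 'cy': 198.321, 'R': [[0.212, -0.977, -0.004], [-0.925, -0.202, 0.322], [-0.315, -0.064, -0.947]], 't': [0.172, 0.566, 0.623]}
mallet_grip 0.67 [291.6 355.   21.5  12.4]
mallet_grip 0.57 [254.3  86.9  77.8 169.3]
mallet_head 0.79 [255.   91.2  73.3 168.3]
mallet_head 0.59 [286.2 354.2  29.8  15.6]
mallet_end 0.87 [254.9  86.1  75.1 171.8]
mallet_end 0.64 [288.9 356.   26.7  15.6]
```

View pics/w1.png

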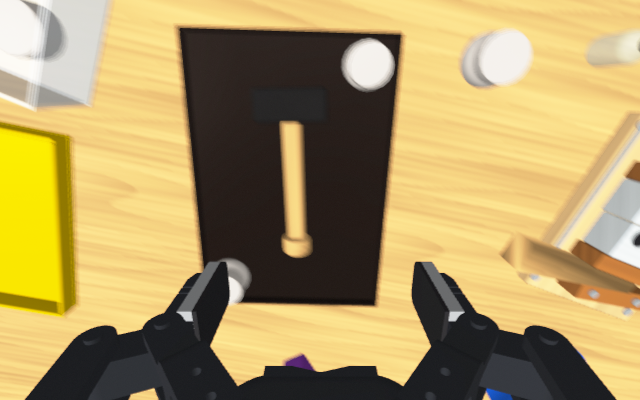

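Wrist view: mallet head at (290,104), handle from (290,122) to knob (297,246), jars clear at (368,64) and (235,285). Purple one out of the way.

```bash
cat > meas.py <<'E'
from h import *
def handle(im,c,roi,z,thr=110):
    r0,r1,c0,c1=roi; P=[]
    for r in range(r0,r1,3):
        xs=np.where(im[r,c0:c1,0]>thr)[0]
        if len(xs)>3: P.append(ray(c,c0+(xs[0]+xs[-1]+1)/2,r,z)[:2])
    P=np.array(P,np.float32); vx,vy,x,y=cv2.fitLine(P,cv2.DIST_HUBER,0,.01,.01).ravel()
    a=np.arctan2(vy,vx); a=a if abs(a)<np.pi/2 else a-np.pi*np.sign(a); return a,(x,y),P
E
python3 - <<'E'
from meas import *
im=cv2.imread('pics/w1.png')[:,:,::-1];c=ctrl.calibration('wrist')
a,p,P=handle(im,c,(128,232,260,340),.034);print(a,p,P[0],P[-1])
j=ray(c,290.5,121,.034);print('junction',j)  # grip+23 
print('knob end',ray(c,297,257,.022), 'head far top',ray(c,290,88,.040),'head L',ray(c,253,104,.04),'head R',ray(c,327,104,.04))
u=np.array([np.cos(a),np.sin(a)]);p=np.array(p)
for q,off in [(j,23),(ray(c,297,257,.022),-148),(ray(c,290,88,.040),61)]:
    print('grip', p+u*((q[:2]-p)@u-off))
print('tray corners',[ray(c,*q,.018)[:2].round(3) for q in [(180,27),(402,34),(376,305),(205,300)]])
E
```

```text
0.2301567 (np.float32(0.5720999), np.float32(0.32481644)) [0.6322349  0.33861867] [0.5077234  0.30980968]
junction [0.63969902 0.34115242 0.034     ]
knob end [0.46311538 0.30084701 0.022     ] head far top [0.67462989 0.34758705 0.04      ] head L [0.64969239 0.38440228 0.04      ] head R [0.66677731 0.30476463 0.04      ]
grip [-21.75369593  -4.906311  ]
grip [144.56080202  34.06261706]
grip [-58.7171191  -13.56716135]
tray corners [array([0.711, 0.477]), array([0.755, 0.24 ]), array([0.408, 0.174]), array([0.365, 0.417])]
```

```bash
python3 -c "
from h import *
rows_to([.614,.334,.06],.225);rows_to([.614,.334,.009],.225)"
```

```text
shift [ 21.5 -31.5 207.5] turn -0.014 cur xdir 0.211 q6 1.71
shift [ 21.6 -31.5 258.5] turn -0.014 cur xdir 0.211 q6 1.71
```

```bash
python3 -m creep '[[0,21.5,-31.5,80,-0.014],[0,21.5,-31.5,80,-0.014],[0,21.5,-31.5,207,-0.014],[0,21.5,-31.5,207,-0.014],[0,21.5,-31.5,207,-0.014],[0,21.5,-31.5,207,-0.014],[0,21.5,-31.5,207,-0.014],[0,21.5,-31.5,207,-0.014]]' 100; python3 - <<'E'
from meas import *
rows_to([.614,.334,.009],.225)
snap('wrist','w2.png');c=ctrl.calibration('wrist')
for z in(.022,.034): print([np.round(proj(c,[.614+k*np.cos(.225),.334+k*np.sin(.225),z])) for k in(-.148,-.05,0,.023)])
E
```

```text
t: 3.32
tool_pos: [0.6155, 0.3329, 0.0638]
tool_rot: [-3.122, -0.349, -0.004]
contact_force: [0.8, -0.2, 1.4]
opening: 0.0854
shift [-1.3 -1.4 54.8] turn -0.002 cur xdir 0.223 q6 1.74
[array([319., 407.]), array([318., 300.]), array([318., 232.]), array([317., 198.])]
[array([318., 422.]), array([318., 311.]), array([317., 241.]), array([317., 204.])]
```

View pics/w2.png

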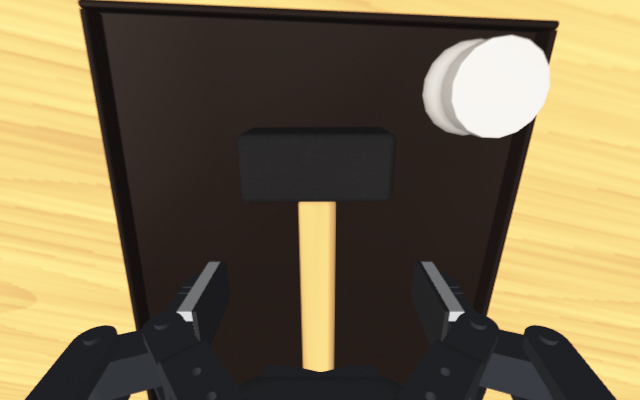

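The handle lies centred at column 317 between the jaws and the junction is at row 202 (predicted 204). Descending and closing.

```bash
python3 -m creep '[[0,-1.3,-1.4,25,-0.002],[0,-1.3,-1.4,45,-0.002],[0,-1.3,-1.4,54,-0.002],[0,-1.3,-1.4,54,-0.002],[255,-1.3,-1.4,54,-0.002],[255,-1.3,-1.4,54,-0.002],[255,-1.3,-1.4,54,-0.002],[255,-1.3,-1.4,54,-0.002],[255,-1.3,-1.4,54,-0.002],[255,-1.3,-1.4,54,-0.002],[255,-1.3,-1.4,54,-0.002],[255,-1.3,-1.4,54,-0.002]]' 100; python3 -m creep '[[255,0,0,0,0],[255,0,0,0,0],[255,0,0,-5,0],[255,0,0,-20,0],[255,0,0,-50,0],[255,0,0,-80,0],[255,0,0,-80,0]]'; python3 - <<'E'
from h import *
o=ctrl.get_obs();print(o['tool_pos'],o['opening'],o['contact_force'],o['wrist_torque'],Ro.from_rotvec(o['tool_rot']).as_matrix()[:,0])
E
```

```text
t: 4.37
tool_pos: [0.6137, 0.3347, 0.0088]
tool_rot: [-3.121, -0.354, -0.003]
contact_force: [-1.2, -1.0, 4.7]
opening: 0.0202
t: 4.95
tool_pos: [0.6167, 0.3362, 0.0957]
tool_rot: [-3.118, -0.354, -0.018]
contact_force: [2.2, 1.6, 0.1]
opening: 0.0202
[0.61666539 0.33616153 0.09573021] 0.020213339409741415 [2.16627728 1.58655122 0.08054883] [ 0.08496476 -0.03007092  0.00149612] [0.97452968 0.22396526 0.01146617]
```

```bash
python3 - <<'E'
from h import *
c=ctrl.calibration('top')
TL,TR,BL,BR=[ray(c,*p,.024)[:2] for p in [(342.1,130),(390.3,139.7),(326,206),(377.6,216)]]
print(TL,TR,BL,BR)
for d in (TL-BL,TR-BR): print(np.linalg.norm(d),np.arctan2(d[1],d[0]))
for d in (TL-TR,BL-BR): print(np.linalg.norm(d),np.arctan2(d[1],d[0])-np.pi/2)
P=lambda x,y:ray(c,290+(x-396)/3.3,110+y/3.3,.064)
print('butt top corners',P(467,239),P(460,278))
rows_to([.42,.10,.2],-.17)
E
```

```text
[ 0.73719895 -0.07087978] [ 0.70942393 -0.22849026] [ 0.48718061 -0.02502221] [ 0.45971865 -0.19125368]
0.25418908053136624 -0.18140054124714858
0.25246640624774547 -0.1480312872856373
0.1600391124382653 -0.1744347515912268
0.16848460262228238 -0.1637243404122446
butt top corners [0.55714286 0.02297614 0.064     ] [0.51967467 0.02851295 0.064     ]
shift [-243.4  185.9 -107.5] turn 0.396 cur xdir 0.226 q6 1.74
```

```bash
python3 -m creep '[[255,0,0,-40,0],[255,-40,30,-70,0.05],[255,-243,186,-107,0.393],[255,-243,186,-107,0.393],[255,-243,186,-107,0.393],[255,-243,186,-107,0.393],[255,-243,186,-107,0.393],[255,-243,186,-107,0.393],[255,-243,186,-107,0.393],[255,-243,186,-107,0.393],[255,-243,186,-107,0.393],[255,-243,186,-107,0.393]]'; python3 - <<'E'
from h import *
rows_to([.42,.10,.2],-.167)
o=ctrl.get_obs();print(o['contact_force'],o['wrist_torque'])
snap('wrist','w3.png');c=ctrl.calibration('wrist');np.save('c3.npy',c,allow_pickle=True);print(o['tool_pos'])
for l in ['wedge','wedge_butt']:
    for b in ctrl.boxes_of('wrist',l): print(l,np.round(b['conf'],2),np.round(b['rect'],1))
E
```

```text
t: 5.95
tool_pos: [0.4176, 0.0989, 0.1942]
tool_rot: [-3.13, 0.263, 0.0]
contact_force: [-0.1, 0.2, -3.1]
opening: 0.0204
shift [ 2.2 -1.5 -5.8] turn -0.0 cur xdir -0.167 q6 1.8
[-0.10484525  0.18964184 -3.10171125] [0.0275958  0.06322799 0.07493758]
[0.41755229 0.0989197  0.19419559]
wedge 0.8 [374.4   1.4 214.   54.3]
wedge 0.73 [469.3 153.2 131.8 136.4]
wedge_butt 0.82 [468.6 153.8 135.8 138.4]
wedge_butt 0.74 [375.5   0.  215.4  49.4]
```

View pics/w3.png

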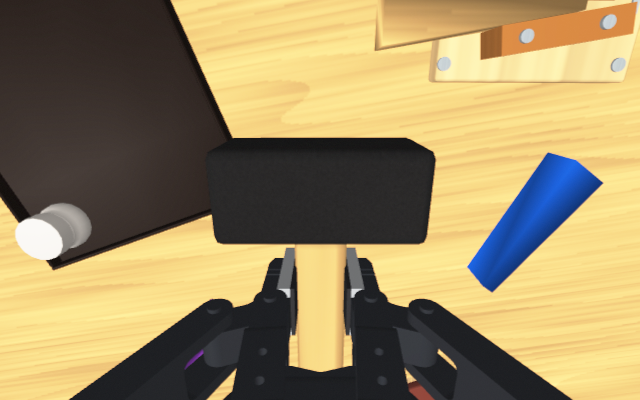

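Mallet held straight (head 207–435, handle col 320). Wedge butt's near corner is at about (376,48), board corner (430,80), blue decoy apart at (535,220).

```bash
python3 - <<'E'
from h import *
c=np.load('c3.npy',allow_pickle=True).item()
print('board BL',ray(c,430,81,.024),'BR',ray(c,628,81,.024))
print('near corner bottom',ray(c,376,49,.024),'top',ray(c,378,12,.064),'proj est',[proj(c,[.5197,.0285,z]) for z in(.024,.064)],[proj(c,[.557,.023,z]) for z in(.024,.064)])
im=cv2.imread('pics/w3.png');cv2.imwrite('pics/c3.png',cv2.resize(im[0:95,350:500],None,fx=5,fy=5,interpolation=2))
E
```

```text
board BL [ 0.48944996 -0.0147905   0.024     ] BR [ 0.45956636 -0.19230642  0.024     ]
near corner bottom [0.52402458 0.03069202 0.024     ] top [0.54565949 0.03338068 0.064     ] proj est [[np.float64(379.0010889204871), np.float64(53.82289631909023)], [np.float64(387.9902264360154), np.float64(48.534511510020224)]] [[np.float64(380.7203135930952), np.float64(5.351426187944952)], [np.float64(390.45128473545884), np.float64(-8.007087409951538)]]
```

View pics/c3.png

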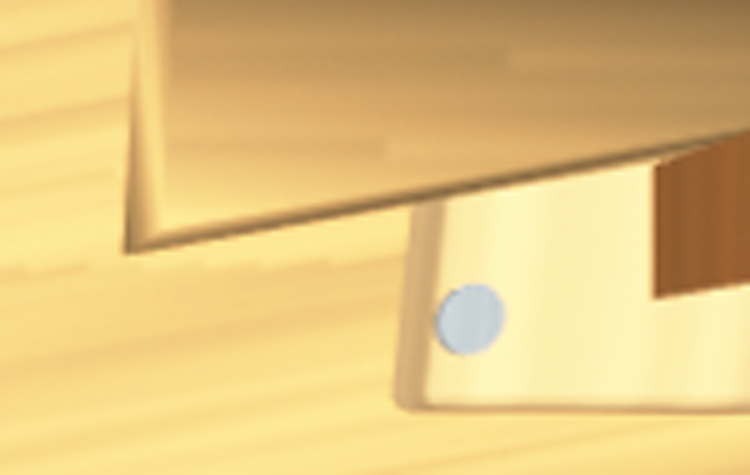

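```bash
python3 - <<'E'
from h import *
c=np.load('c3.npy',allow_pickle=True).item()
print('corner',ray(c,382,46,.064),ray(c,375.6,50,.024))
o=ctrl.get_obs();R=Ro.from_rotvec(o['tool_rot']).as_matrix();T=np.array(o['tool_pos'])
for v in ([23,0,-25],[23,42,-31],[23,-42,-31],[61,0,-31]): print(v,np.round(proj(c,T+R@np.array(v)/1000)))
rows_to([.512,.107,.031],-.167)
E
```

```text
corner [0.52223155 0.03285677 0.064     ] [0.52328099 0.03112974 0.024     ]
[23, 0, -25] [318. 246.]
[23, 42, -31] [427. 253.]
[23, -42, -31] [209. 254.]
[61, 0, -31] [318. 156.]
shift [ 91.8 -23.1 162.9] turn 0.001 cur xdir -0.166 q6 1.8
```

```bash
python3 -m creep '[[255,90,-23,0,0],[255,90,-23,0,0],[255,90,-23,0,0],[255,90,-23,40,0],[255,90,-23,80,0],[255,90,-23,115,0],[255,90,-23,145,0],[255,90,-23,163,0],[255,90,-23,163,0],[255,90,-23,163,0]]'; python3 - <<'E'
from h import *
rows_to([.510,.107,.031],-.167)
o=ctrl.get_obs();print(o['contact_force'])
snap('wrist','w4.png');np.save('c4.npy',ctrl.calibration('wrist'),allow_pickle=True)
E
```

```text
t: 6.93
tool_pos: [0.5094, 0.1069, 0.0301]
tool_rot: [3.13, -0.261, -0.006]
contact_force: [-0.2, 0.1, -2.6]
opening: 0.0202
shift [ 0.6 -0.2 -0.9] turn 0.001 cur xdir -0.166 q6 1.8
[-0.22943845  0.12106539 -2.56363656]
```

View pics/w4.png

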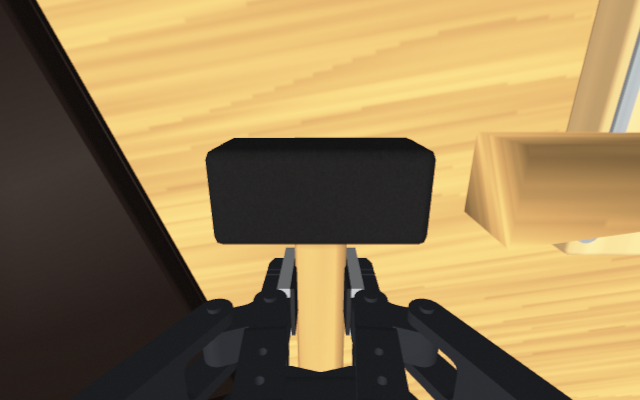

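```bash
python3 - <<'E'
from h import *
c=np.load('c4.npy',allow_pickle=True).item()
b=np.array([.5225,.032,0]);f=np.array([np.cos(.167),-np.sin(.167),0])
for n,p in (('near',b),('far',b+.039*f)):
  for z in(.064,.024): print(n,z,np.round(proj(c,p+[0,0,z])))
for q,z in (((507,247),.064),((465,210),.024),((480,133),.024),((490,133),.064)): print(q,ray(c,*q,z))
im=cv2.imread('pics/w4.png');cv2.imwrite('pics/c4.png',cv2.resize(im[110:270,400:560],None,fx=3.7,fy=3.7,interpolation=2))
E
```

```text
near 0.064 [507. 253.]
near 0.024 [463. 214.]
far 0.064 [529. 152.]
far 0.024 [475. 136.]
(507, 247) [0.5252039  0.03211753 0.064     ]
(465, 210) [0.52476034 0.0310192  0.024     ]
(480, 133) [0.56180521 0.02336841 0.024     ]
(490, 133) [0.56956695 0.03855018 0.064     ]
```

View pics/c4.png

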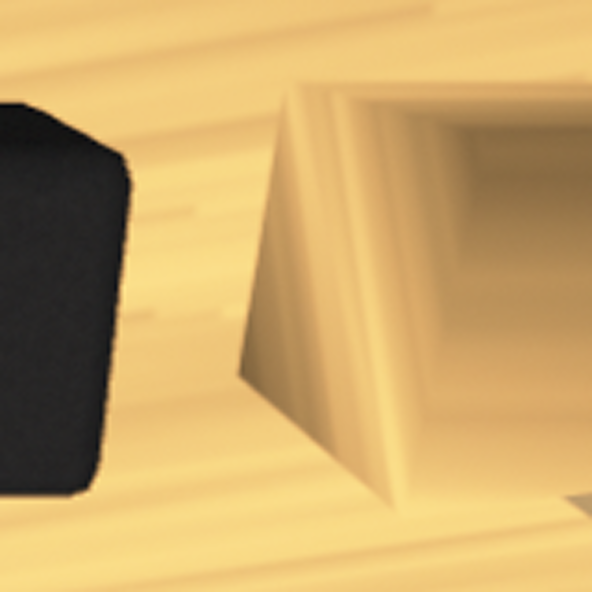

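The butt face is parallel to the head, about 30 mm away, and level with it; centres agree. Approaching.

```bash
python3 -m creep '[[255,0,10,0,0],[255,0,18,0,0],[255,0,20,0,0],[255,0,20,0,0]]' 110; cat > o.py <<'E'
from h import *
o=ctrl.get_obs();R=Ro.from_rotvec(o['tool_rot']).as_matrix()
f=np.array([-np.sin(.167),-np.cos(.167),0])
print('along',round(float(f@o['tool_pos'])*1e3,2),'F_tool',np.round(R.T@o['contact_force'],1),'tau',np.round(R.T@o['wrist_torque'],2),'t',o['t'])
E
python3 o.py; python3 -m creep '[[255,0,3,0,0],[255,0,6,0,0],[255,0,9,0,0]]'; python3 o.py
```

```text
t: 7.32
tool_pos: [0.5077, 0.0858, 0.0328]
tool_rot: [-3.13, 0.265, -0.003]
contact_force: [-0.2, 0.4, -2.4]
opening: 0.0203
along -169.02 F_tool [-0.3 -0.3  2.4] tau [ 0.03 -0.05  0.04] t 7.3167
t: 7.57
tool_pos: [0.5054, 0.0776, 0.0317]
tool_rot: [-3.13, 0.262, -0.0]
contact_force: [0.0, 0.8, -2.6]
opening: 0.0198
along -160.57 F_tool [-0.1 -0.8  2.6] tau [ 0.19 -0.1  -0.01] t 7.5667
```

```bash
python3 -m creep '[[255,0,3,0,0]]'; python3 o.py;  python3 -m creep '[[255,0,3,0,0],[255,0,6,0,0]]'; python3 o.py; python3 -m creep '[[255,0,3,0,0]]'; python3 o.py
```

```text
t: 7.65
tool_pos: [0.5049, 0.0748, 0.0317]
tool_rot: [-3.13, 0.262, -0.0]
contact_force: [-0.0, 1.0, -1.7]
opening: 0.0202
along -157.67 F_tool [-0.2 -1.   1.7] tau [ 0.18 -0.01 -0.06] t 7.65
t: 7.82
tool_pos: [0.5045, 0.0695, 0.0318]
tool_rot: [-3.129, 0.262, -0.002]
contact_force: [4.4, 8.1, -3.2]
opening: 0.0201
along -152.41 F_tool [ 3.  -8.7  3.2] tau [ 1.16  0.29 -0.36] t 7.8167
t: 7.9
tool_pos: [0.5044, 0.0671, 0.032]
tool_rot: [-3.127, 0.262, -0.004]
contact_force: [3.8, 7.3, -3.0]
opening: 0.0199
along -149.98 F_tool [ 2.5 -7.8  3.1] tau [ 1.2   0.27 -0.35] t 7.9
```

```bash
python3 -m creep '[[255,0,-6,0,0],[255,0,-10,0,0],[255,0,-10,0,0]]'; python3 o.py;  python3 -m creep '[[255,0,3,0,0],[255,0,6,0,0],[255,0,9,0,0]]'; python3 o.py; python3 -m creep '[[255,0,2.5,0,0]]'; python3 o.py; python3 -m creep '[[255,0,2.5,0,0]]'; python3 o.py
```

```text
t: 8.15
tool_pos: [0.5049, 0.0763, 0.0314]
tool_rot: [3.13, -0.261, -0.001]
contact_force: [-0.2, 0.9, -2.7]
opening: 0.0201
along -159.2 F_tool [-0.3 -0.9  2.7] tau [-0.01 -0.02 -0.04] t 8.15
t: 8.4
tool_pos: [0.5033, 0.0666, 0.0314]
tool_rot: [3.13, -0.262, -0.001]
contact_force: [-0.1, 0.6, -3.0]
opening: 0.0201
along -149.39 F_tool [-0.2 -0.6  3. ] tau [ 0.15  0.01 -0.03] t 8.4
t: 8.48
tool_pos: [0.5035, 0.065, 0.0316]
tool_rot: [-3.128, 0.263, -0.002]
contact_force: [2.1, 9.6, -2.9]
opening: 0.0198
along -147.76 F_tool [ 0.5 -9.8  3. ] tau [ 1.56 -0.02 -0.34] t 8.4833
t: 8.57
tool_pos: [0.5035, 0.0635, 0.0319]
tool_rot: [-3.126, 0.263, -0.003]
contact_force: [3.1, 9.8, -2.9]
opening: 0.0201
along -146.32 F_tool [  1.5 -10.1   3. ] tau [ 1.69  0.14 -0.39] t 8.5667
```

```bash
python3 -m creep '[[255,0,-6,0,0],[255,0,-10,0,0],[255,0,-10,0,0]]'; python3 o.py;  python3 -m creep '[[255,0,3,0,0],[255,0,6,0,0],[255,0,9,0,0]]'|head -1; python3 o.py; python3 -m creep '[[255,0,1.5,0,0]]'|head -1; python3 o.py; python3 -m creep '[[255,0,2.5,0,0]]'|head -1; python3 o.py; python3 -m creep '[[255,0,2.5,0,0]]'|head -1; python3 o.py
```

```text
t: 8.82
tool_pos: [0.5044, 0.0722, 0.0315]
tool_rot: [3.13, -0.261, -0.0]
contact_force: [-0.4, -0.5, -2.8]
opening: 0.0201
along -155.07 F_tool [-0.3  0.6  2.8] tau [-0.05  0.02  0.01] t 8.8167
t: 9.07
along -145.76 F_tool [ -1.1 -10.5   1.9] tau [ 1.58 -0.12 -0.29] t 9.0667
t: 9.15
along -145.39 F_tool [  0.1 -10.4   2.7] tau [ 1.44 -0.09 -0.28] t 9.15
t: 9.23
along -143.78 F_tool [ -2.3 -18.5   2.9] tau [ 2.92 -0.4  -0.55] t 9.2333
t: 9.32
along -143.61 F_tool [ -1.9 -28.5   3. ] tau [ 4.19 -0.29 -0.92] t 9.3167
```

```bash
python3 -m creep '[[255,0,-6,0,0],[255,0,-12,0,0],[255,0,-12,0,0]]'; python3 o.py;  python3 -m creep '[[255,0,3,0,0],[255,0,6,0,0],[255,0,8.5,0,0]]'|head -1; python3 o.py; python3 -m creep '[[255,0,1,0,0]]'|head -1; python3 o.py; python3 -m creep '[[255,0,1,0,0]]'|head -1; python3 o.py; python3 - <<'E'
from h import *
snap('wrist','w5.png');np.save('c5.npy',ctrl.calibration('wrist'),allow_pickle=True)
E
```

```text
t: 9.57
tool_pos: [0.5039, 0.0688, 0.0316]
tool_rot: [3.131, -0.261, 0.0]
contact_force: [0.5, -0.1, -3.1]
opening: 0.0202
along -151.61 F_tool [ 0.5 -0.   3.1] tau [ 0.02 -0.04  0.02] t 9.5667
t: 9.82
along -143.81 F_tool [ -1.7 -14.2   2.3] tau [ 2.26 -0.3  -0.43] t 9.8167
t: 9.9
along -143.85 F_tool [ -1.3 -15.5   3. ] tau [ 2.3  -0.26 -0.5 ] t 9.9
t: 9.98
along -143.77 F_tool [ -1.3 -19.    1.8] tau [ 2.77 -0.27 -0.61] t 9.9833
```

View pics/w5.png

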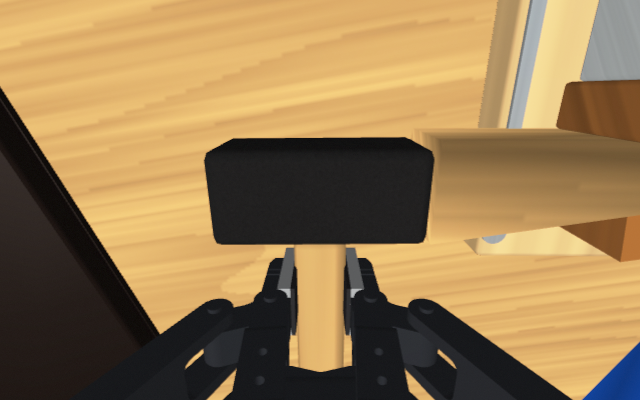

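Head seats squarely on the butt (col 432) and hasn't slipped in the grip; at 19 N there's no advance. One more confirming tap.

```bash
python3 -m creep '[[255,0,-6,0,0],[255,0,-12,0,0],[255,0,-12,0,0]]'|head -1; python3 o.py;  python3 -m creep '[[255,0,3,0,0],[255,0,6,0,0],[255,0,9,0,0],[255,0,11.5,0,0]]'|head -1; python3 o.py; python3 -m creep '[[255,0,0.8,0,0]]'|head -1; python3 o.py;python3 -m creep '[[255,0,0.8,0,0]]'|head -1; python3 o.py
```

```text
t: 10.28
along -152.98 F_tool [-0.1 -0.1  3.6] tau [ 0.   -0.02  0.09] t 10.2833
t: 10.62
along -143.7 F_tool [ -2.7 -21.3   2.4] tau [ 3.12 -0.39 -0.63] t 10.6167
t: 10.7
along -143.75 F_tool [ -0.5 -19.4   3.1] tau [ 2.96 -0.24 -0.58] t 10.7
t: 10.78
along -143.7 F_tool [ -2.  -21.2   3.6] tau [ 3.27 -0.27 -0.68] t 10.7833
```

Tight: 21 N, no movement (−143.7 each time). Retreating and carrying the mallet back.

```bash
python3 -m creep '[[255,0,-10,0,0],[255,0,-35,0,0],[255,0,-45,0,0],[255,0,-45,-30,0],[255,0,-45,-70,0],[255,0,-45,-110,0],[255,0,-45,-120,0],[255,0,-45,-120,0]]'; python3 -c "
from h import *
rows_to([.6137,.3347,.10],.224)"
```

```text
t: 11.45
tool_pos: [0.5126, 0.1012, 0.1565]
tool_rot: [-3.13, 0.263, -0.015]
contact_force: [0.8, 0.6, -1.6]
opening: 0.0197
shift [  60.3 -247.    57.5] turn -0.391 cur xdir -0.167 q6 1.79
```

```bash
python3 -m creep '[[255,60,-247,0,-0.39],[255,60,-247,0,-0.39],[255,60,-247,0,-0.39],[255,60,-247,0,-0.39],[255,60,-247,0,-0.39],[255,60,-247,0,-0.39],[255,60,-247,0,-0.39],[255,60,-247,57,-0.39],[255,60,-247,57,-0.39],[255,60,-247,57,-0.39],[255,60,-247,57,-0.39]]'; python3 - <<'E'
from h import *
rows_to([.6137,.3347,.0098],.224)
snap('wrist','w6.png');snap('top','top2.png')
E
```

```text
t: 12.37
tool_pos: [0.607, 0.3332, 0.0901]
tool_rot: [3.12, 0.348, -0.012]
contact_force: [-0.6, -0.3, -1.0]
opening: 0.02
shift [ 7.5 -0.1 80.3] turn -0.002 cur xdir 0.222 q6 1.74
```

View pics/w6.png

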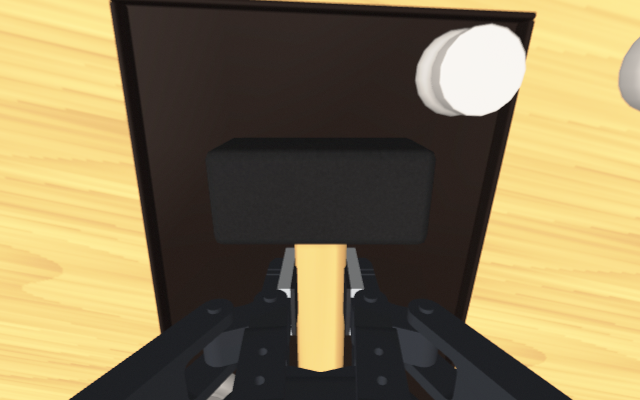

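Mallet over the tray, clear of both jars (nearest at 470,70). Lowering.

```bash
python3 -m creep '[[255,0,0,30,0],[255,0,0,55,0],[255,0,0,60,0],[255,0,0,60,0],[255,0,0,60,0]]'; python3 o.py;python3 -c "
from h import *
rows_to([.6137,.3347,.0093],.224)"
```

```text
t: 12.88
tool_pos: [0.6107, 0.3352, 0.0365]
tool_rot: [-3.121, -0.349, -0.004]
contact_force: [0.3, 0.3, -2.8]
opening: 0.0202
along -432.0 F_tool [ 0.4 -0.3  2.8] tau [ 0.03  0.01 -0.03] t 12.8833
shift [ 2.8  1.1 27.2] turn -0.002 cur xdir 0.222 q6 1.74
```

```bash
python3 -m creep '[[255,0,0,10,0],[255,0,0,18,0],[255,0,0,23,0],[255,0,0,25,0],[255,0,0,25,0]]'; python3 -m creep '[[255,0,0,1,0],[255,0,0,1,0]]'; python3 -m creep '[[255,0,0,1,0],[255,0,0,1,0]]'
```

```text
t: 13.3
tool_pos: [0.6096, 0.3349, 0.0093]
tool_rot: [3.122, 0.349, -0.001]
contact_force: [0.4, -0.3, -3.0]
opening: 0.0202
t: 13.47
tool_pos: [0.61, 0.3352, 0.0089]
tool_rot: [-3.122, -0.349, -0.001]
contact_force: [-1.0, 0.1, -1.5]
opening: 0.0199
t: 13.63
tool_pos: [0.61, 0.3352, 0.0089]
tool_rot: [-3.122, -0.349, -0.0]
contact_force: [-3.5, -1.1, 3.6]
opening: 0.0199
```

```bash
python3 -m creep '[[150,0,0,0,0],[100,0,0,0,0],[0,0,0,0,0],[0,0,0,0,0],[0,0,0,0,0],[0,0,0,0,0],[0,0,0,0,0],[0,0,0,-10,0],[0,0,0,-40,0],[0,0,0,-80,0],[0,0,0,-120,0],[0,0,0,-120,0]]'; python3 -m creep '[[0,0,0,-40,0],[0,0,0,-80,0],[0,0,0,-120,0],[0,0,0,-120,0],[0,0,0,-120,0],[0,0,0,-120,0]]'; python3 - <<'E'
from h import *
a=snap('wrist','w7.png');b=snap('top','top3.png')
cv2.imwrite('pics/c7.png',np.hstack([cv2.resize(a,(400,250)),cv2.resize(b[110:250,165:405],(400,250),interpolation=2)])[:,:,::-1])
c=ctrl.calibration('wrist');g=np.array([.610,.3352]);u=np.array([np.cos(.223),np.sin(.223)])
for k,z in((-.148,.022),(.023,.034),(.061,.04)): print(k,np.round(proj(c,[*(g+k*u),z])))
E
```

```text
t: 14.63
tool_pos: [0.6151, 0.3374, 0.14]
tool_rot: [-3.117, -0.349, -0.027]
contact_force: [1.1, 0.4, 2.0]
opening: 0.0853
t: 15.13
tool_pos: [0.6097, 0.335, 0.2482]
tool_rot: [-3.122, -0.349, -0.002]
contact_force: [-0.6, 0.1, -1.0]
opening: 0.0854
-0.148 [319. 274.]
0.023 [319. 145.]
0.061 [319. 109.]
```

View pics/c7.png

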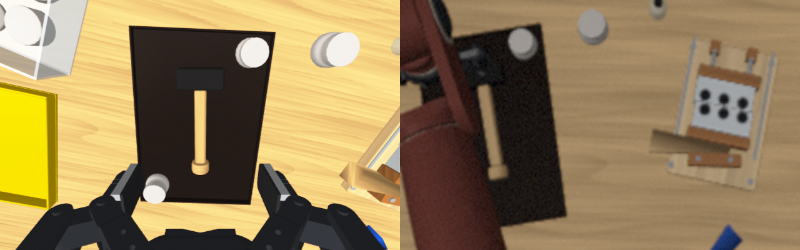

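The mallet lies flat in the tray with both jars in place, and the wedge sits in the frame further in, mould halves closed up. Handing in.

```bash
python3 -c "
from h import *
o=ctrl.get_obs();print(o['t'],o['contact_force']);print(ctrl.finish_job())"
```

```text
15.2333 [ 0.14840171  0.20499114 -0.63491149]
the job is handed in; nothing more can be done
None
```

The wedge is driven in and tight, and the mallet is back in the tray. The job was handed in at 15.2 s; no verdict is reported.

- **Tapping:** I took the wooden mallet, not the purple one, and gave the wedge five separate taps at 18 to 36 mm/s. The first three drove it in by about 12 mm (head travel after the first felt contact).
- **Force:** The third tap ended at 28.5 N, the highest reading and above the advised 8 to 12 N stop, but below the 50 N limit. The forces were read only between short moves, so brief peaks in between may have been missed.
- **Tightness:** Taps four and five reached 19 N and 21 N. The head stopped at the same place both times, within 0.1 mm, so the wedge no longer advances.
- **Mould halves:** I did not touch them. In the last top view they look closed up, but I did not measure the gap.
- **Mallet and surroundings:** The last wrist view shows the mallet lying flat in the tray, about 4 mm from where it started, with both tray jars in place. The gripper was open and clear of it, with no contact force.
- **Not checked:** I did not check separately for bruising of the wedge beyond the forces above. In the last top view the arm hid part of the tray.

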